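Check the vacuum of an anaerobic jar with a press-on test gauge

ROBOT

A 7-joint arm with a two-finger parallel gripper is mounted at the origin on the work surface. World frame = base frame: x ahead of the robot, y to its left, z up, the work surface at z = 0. Lengths are in m, angles in rad, forces in N, time in s.
With the tool pointing down it reaches from about 0.425 to 0.95 m from the base axis. Payload 16.7 kg.
Tool frame: the origin (TCP) lies at the very end of the fingers, on their centre line; the grasp point (between the pads) lies 19 mm behind it; z points along the fingers, y is the direction in which the jaws open and shut (so a half turn about z gives the same grasp; the last joint's range is limited). The gripper opens to 94 mm and grips with 3 to 60 N. Pads are 16 mm wide; open, the fingers measure 119 mm over their backs; the gripper's body (75 mm by 177 mm) begins 78 mm behind the grasp point.
Start: joints at [1.183, 0.426, 0.074, 1.606, -0.034, 1.111, -0.067], TCP at [0.16, -0.656, 0.168] pointing down, gripper open.
Joint ranges: [-2.85, 2.85], [-0.5, 2.14], [-1.23, 1.37], [0.21, 2.46], [-1.02, 4.16], [0.16, 2.05], [-2.73, 2.73]. Speed limits (rad/s): [1.89, 1.89, 2.39, 2.39, 3.01, 3.01, 3.01].

INTERFACE

Orientations are given as a unit quaternion [x, y, z, w].
In Python, from station import get_state, cams, ticket gives the robot as it stands.
- The arm moves only by the shell command python3 -m creep 'ROWS' [FORCE]. ROWS is JSON, one flat list of numbers, 5 for each row, row after row: the shift along the tool's x, y, z in mm, then the turn about the tool's z in rad, then the closure, from -1 (fully open) to 1 (shut). A call has 1 to 5 rows; each row is the pose to reach, as a shift and turn from the pose measured when the call began, along the tool's axes at that moment; what a row does not reach only later rows make up. A row lasts 1/8 s, in which the tool goes at most 62.5 mm and 10.7 degrees, less where a joint would pass 70% of its speed; a pose out of reach is approached as far as the arm can. A call with a gripper value outside its range is refused whole. The fingers move at their own pace and stop on an object; FORCE is the grip in N (left out, the last holds). Time passes only in rows, so rows that repeat a pose let the fingers close. It gives the time, the measured TCP pose, the force and the opening at its end, in the units of the state.
- get_state(): the state, without advancing time (a new reading comes with each control period).
- cams.get_image(name): name is "scene" or "top" or "wrist"; returns a dict with "frame" (480x640x3 uint8, red, green, blue), "z_map" (480x640 float32, m along the optical axis (not along the pixel's ray), 0 where there is no reading), "fx", "fy", "cx", "cy" (pixels), "origin" and "attitude" of the camera in the world. Camera axes: x right, y down, z forward; pixel columns grow to the right and rows downward; lengths in m; the calibration is good to about 2 mm. The wrist camera is an equidistant fisheye: a pixel r from the principal point sees the ray r / f radians off the axis. A picture is of the moment at which its call begins.
- ticket.hand_in(): hands the job in, once; it reports no verdict.
The state is a dict: "time": time; "joints": joint angles; "qvel": joint speeds; "joint_efforts": joint torques, N m; "eef_pos": TCP position; "eef_rot": TCP orientation; "ft_force": force on the tool from outside, world axes, zero at the start; "torque": the same for the moment, N m; "grip_width": finger opening in m.
Only numpy, scipy, OpenCV 4.12 (cv2) and the standard library are available. Lean on these libraries where they do the work, as an engineer would, in place of code of your own. Each camera call takes 0.05 s, during which the arm holds its last target.

TASK

Check the vacuum in the anaerobic culture jar: take the hand-held test gauge out of its grey bench block, press its coupler squarely onto the bare slanted nipple on the jar's lid until it snaps on, and then keep pushing against the valve's spring so that the pin in the nipple stays well pressed in and the valve open. Finish while still holding the gauge pushed on like that, for the reading; do not let go, and leave the dishes, tubes and glassware on the bench where they are.

Things in the scene. Friction and masses are not known exactly. Their poses are not given: they have to be found in the camera images.
- gauge_drum (a point): Hand-held dial test gauge, upright in its block at the start, 80 mm long, about 0.35 kg. Top: dial in a black rubber drum 42 mm across, 32 mm tall (grip here); below it a brass stem 16 mm across, 23 mm long, and a steel snap coupler 28 mm across, 25 mm long, open at the bottom. Point: the drum's centre, 64 mm above the coupler's mouth; z runs along the axis from mouth to dial.
- gauge_mouth (a point): Centre of the coupler's open mouth, the lowest point of the gauge; same axes. Bore 17 mm across, 20 mm deep to its flat ceiling; six sprung balls 5.5 mm above the mouth narrow it to 11.4 mm and snap in behind the nipple's head. Pushing them over the head takes about 8 to 13 N.
- nipple_top (a point): Centre of the flat top of the bare brass nipple on the jar's lid; z is the nipple's axis, out of the lid, slanted 30 degrees from vertical, leaning to the jar's -x side, roughly towards the robot. Top 26 mm above the lid along the axis; head 15 mm across, 8 mm long, tapered to 9 mm at the top; neck 10 mm; hexagon base 24 mm. A second fitting opposite has a black cap and is not used.
- pin (a joint): Sprung steel pin of the valve, 5 mm across, stands 7 mm out of the nipple's top. Value: how far it is pressed in, m: 0 shut, 0.007 fully in; 4 N to start, 12 N fully in. With the coupler's mouth 13 mm below the nipple's top the pin is first touched, at 14 mm the balls have snapped in, at 20 mm the pin is fully in. If the gauge is let go the pin comes back to about 1 mm.
- jar: Clear anaerobic jar with dishes inside, fixed to the bench: base 164 mm, lid 150 mm across. Origin at the centre of its underside. Lid rim 147 mm high, shoulder sloping up at 30 degrees to 174 mm; a steel clamp strap crosses over it along the jar's y, with a black star knob in the middle up to 216 mm. Top of the nipple at (-60, 0, 184) mm in the jar's axes.
- holder: Grey plastic block 170 x 70 x 35 mm, fixed to the bench, with two marker pens (tops at 114 mm) fixed in it at its -x end; it stands left or right of the jar. Origin at the centre of its underside; long side along x.
- holder_hole (a point): Centre of the gauge's hole at the top face of the block, 45 mm from the block's middle towards +x (the pens are 105 mm away, at -x). The hole is 28.5 mm across and 25 mm deep, so the gauge's mouth rests 10 mm and the top of its dial 92 mm above the bench.
- tube_rack: White rack 150 x 56 mm with stoppered test tubes, 148 mm tall; stands on the other side of the jar from the block. Origin at the centre of its underside. To be left alone.
- dish_near: Culture dish 94 mm across, 18 mm tall, between the robot and the jar. Origin at the centre of its underside. To be left alone.
- dishes: Stack of three culture dishes, 94 mm across, 54 mm tall. Origin at the centre of its underside. To be left alone.
- dish_far: Culture dish 94 mm across, 18 mm tall. Origin at the centre of its underside. To be left alone.
- spirit_lamp: Glass spirit lamp 76 mm across, 76 mm tall, on the robot's side of the jar, to the left. Origin at the centre of its underside. To be left alone.
- beaker: Glass beaker 72 mm across, 90 mm tall, on the robot's side of the jar, to the right. Origin at the centre of its underside. To be left alone.
Not all that is in view belongs to the job. Of the things that look like the part that bears gauge_drum, the smaller one is meant.

How it is judged:
On the way, in this order (a step that is already met when the one before it is completed fails the run):
1. the gauge is drawn up out of its hole in the block (height (world z) of gauge_mouth above 0.06 m and contact force between the fingers and gauge above 2 N), for 0.2 s.
2. the coupler is snapped onto the nipple, square to it (z of gauge_mouth in the frame of nipple_top below -0.0135 m and distance between gauge_mouth and nipple_top below 0.022 m and angle between the z axis of gauge_mouth and the z axis of nipple_top, either way round below 0.12 rad), for 0.2 s.
At the end, for the whole second after the job is handed in: The coupler is snapped on the nipple (mouth at least 15.5 mm below the nipple's top along its axis), square to it within 7 degrees, and the gripper still holds the gauge and pushes so that the valve's pin is pressed in by more than 3 mm of its 7 (value of joint pin above 0.003 m and z of gauge_mouth in the frame of nipple_top below -0.0155 m and distance between gauge_mouth and nipple_top below 0.022 m and angle between the z axis of gauge_mouth and the z axis of nipple_top, either way round below 0.12 rad and contact force between the fingers and gauge above 2 N); the arm keeps its last pose, push and grip.
It fails at once if a dish, the tube rack or a piece of glassware is shifted by more than 30 mm or knocked over (distance of any of tube_rack, dish_near, dishes, dish_far, spirit_lamp, beaker from where it was at the start of the episode above 0.03 m or angle between any of tube_rack, spirit_lamp, beaker's own z axis and vertical above 0.5 rad).
It also fails if it takes over 51 s, if anything falls off the work surface, if the arm or the gripper's body presses on something with over 40 N, if the wrist force passes 120 N, or if a joint passes its speed limit or range.

## Working session

There is one attempt and no reset: what is moved stays moved. The work goes in short steps, Python scripts to look and compute and a shell command to move; the robot and the scene stay as the last step left them, time stands still between calls to the robot, and variables do not carry over. Pictures are saved under pics/ and viewed, and the job is handed in when it is done.

```bash
ls; mkdir -p pics; python3 - <<'E'
from station import get_state,cams
import cv2
s=get_state(); print(s)
for n in ["scene","top","wrist"]:
    d=cams.get_image(n); cv2.imwrite(f"pics/{n}0.png",d["frame"][...,::-1]); print(n,d["fx"],d["fy"],d["cx"],d["cy"],d["origin"],d["attitude"])
E
```

```text
pics
{'time': 0.0, 'joints': array([ 1.18250975,  0.42667823,  0.07388748,  1.60652557, -0.03404783,
        1.11069497, -0.06714393]), 'qvel': array([-0.00029962, -0.00012906,  0.00093962, -0.00105297,  0.00056267,
       -0.00024109, -0.00042338]), 'joint_efforts': array([-1.74987833e-01, -9.35225630e+01,  3.49187113e+00, -4.52031469e+01,
       -1.23577556e-01,  1.42453727e-01,  1.41861336e-02]), 'eef_pos': array([ 0.15949491, -0.65548693,  0.16754851]), 'eef_rot': array([ 9.92885904e-01,  1.19068501e-01, -1.28922915e-04, -5.07726806e-04]), 'ft_force': array([-0.33775863, -0.18911416,  0.5654204 ]), 'torque': array([-0.02490251, -0.01976298,  0.00192153]), 'grip_width': 0.09423935194277196}
scene 590.3062612603494 590.3062612603494 317.88427305175827 241.59876944994255 [ 1.21838098 -0.72144161  0.86434398] [ 0.8353871   0.31922217 -0.16792623 -0.41476064]
top 588.0030538170226 588.0030538170226 331.47466731921236 243.6946889027648 [ 0.34522158 -0.01912859  1.27237574] [-0.69740595  0.71053885 -0.06717617  0.06516777]
wrist 371.64829954431775 371.64829954431775 324.50306824757786 239.32113402194335 [ 0.24013235 -0.63667903  0.38555275] [ 0.77790754 -0.61182005 -0.08915319  0.11219531]
```

View pics/scene0.png

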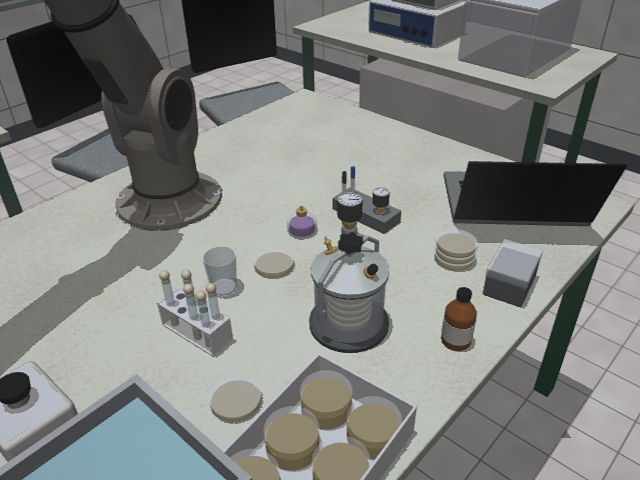

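View pics/top0.png

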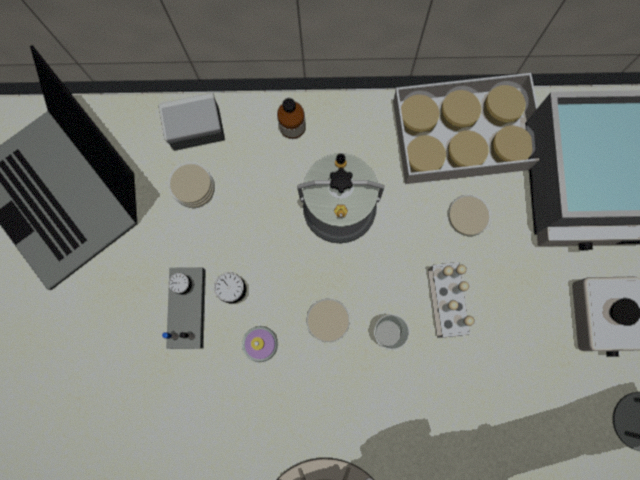

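View pics/wrist0.png

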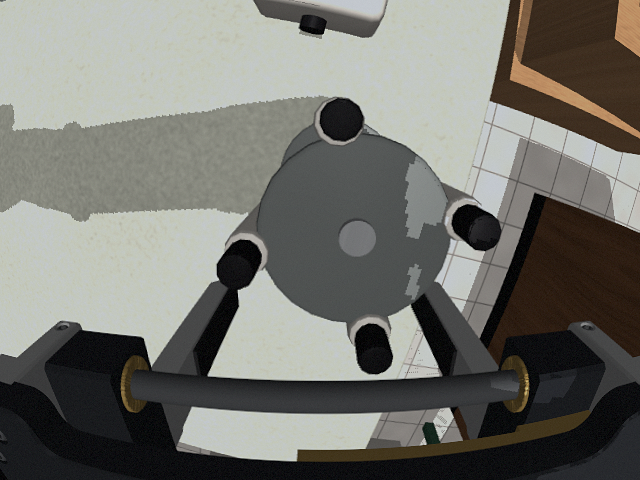

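The top view shows the small gauge in the block at about (180,284), a larger look-alike standing next to it at (229,288), the jar at (341,190) and the brass nipple at (341,211). The wrist view shows only a round device under the gripper. Next I'll measure positions.

```bash
cat > h.py <<'E'
import numpy as np, cv2
from scipy.spatial.transform import Rotation as R
from station import get_state,cams
def cloud(d):
    z=d["z_map"]; v,u=np.mgrid[:480,:640]
    p=np.stack([(u-d["cx"])/d["fx"]*z,(v-d["cy"])/d["fy"]*z,z],-1)
    P=p@R.from_quat(d["attitude"]).as_matrix().T+d["origin"]; P[z==0]=np.nan; return P
def ray(d,u,v,zp):
    r=R.from_quat(d["attitude"]).as_matrix()@np.array([(u-d["cx"])/d["fx"],(v-d["cy"])/d["fy"],1]); o=np.array(d["origin"])
    return o+r*(zp-o[2])/r[2]
E
python3 - <<'E'
from h import *
d=cams.get_image("top"); P=cloud(d); f=d["frame"]
np.set_printoptions(precision=4,suppress=True)
for n,u,v in [("gauge",180,284),("big",229,288),("nip",341,211),("knob",341,181),("cap",341,160),("penb",167,335),("penk",184,335),("lamp",258,344),("dish",328,320),("beak",388,331),("stack",190,184)]:
    w=P[v-3:v+4,u-3:u+4].reshape(-1,3); print(n,np.nanmedian(w,0),np.nanmax(w[:,2]))
for n,(a,b,c,e) in dict(g=(160,200,264,304),nip=(320,362,198,226)).items():
    x=cv2.resize(f[c:e,a:b,::-1],None,fx=10,fy=10,interpolation=cv2.INTER_NEAREST); cv2.imwrite(f"pics/t_{n}.png",x)
# block top
m=np.abs(P[...,2]-.035)<.006; m[:, :150]=0; m[:,215:]=0; m[:250]=0;m[360:]=0
q=P[m][:,:2].astype(np.float32); print(len(q),cv2.minAreaRect(q))
d2=cams.get_image("scene"); x=cv2.resize(d2["frame"][150:350,290:420,::-1],None,fx=3,fy=3,interpolation=cv2.INTER_CUBIC)
cv2.imwrite("pics/s_c.png",x)
E
```

```text
gauge [0.4921 0.2826 0.0909] 0.09594416830023822
big [0.4792 0.1796 0.1157] 0.11979484864639289
nip [ 0.6144 -0.0435  0.1832] 0.19262604342616418
knob [ 0.664  -0.044   0.2174] 0.2231171963653371
cap [ 0.7175 -0.0458  0.1794] 0.18791525901466066
penb [0.39   0.3014 0.1106] 0.11715872106381031
penk [0.3894 0.2684 0.11  ] 0.11935516506712851
lamp [0.3703 0.1278 0.0644] 0.08033766180610669
dish [ 0.4187 -0.0145  0.0186] 0.024076044704532062
beak [ 0.3937 -0.1421  0.0049] 0.01014169482552929
stack [0.7128 0.2763 0.054 ] 0.05796601931664802
2200 ((0.450896292924881, 0.2867578864097595), (0.07176399976015091, 0.17057235538959503), 89.57215881347656)
```

View pics/t_nip.png

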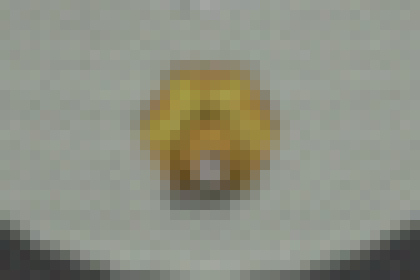

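View pics/t_g.png

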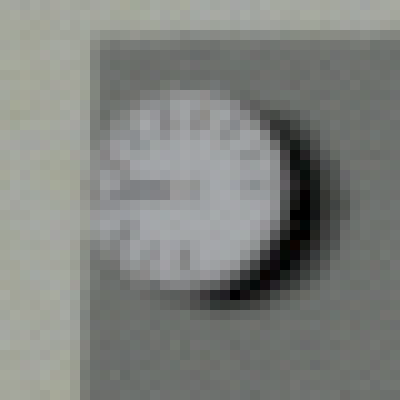

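View pics/s_c.png

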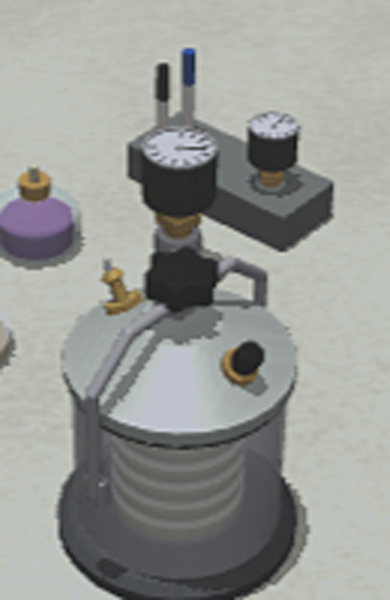

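```bash
python3 - <<'E'
from h import *
np.set_printoptions(precision=4,suppress=True)
d=cams.get_image("top"); P=cloud(d); f=d["frame"]; hsv=cv2.cvtColor(f,cv2.COLOR_RGB2HSV)
# gauge dial: bright low-sat near
m=(hsv[...,2]>130); m[:264]=0;m[304:]=0;m[:,:168]=0;m[:,200:]=0
m&=(P[...,2]>.08)
c=cv2.minEnclosingCircle(np.argwhere(m)[:,::-1].astype(np.float32)); print("dial",c,ray(d,*c[0],.092))
m=(P[...,2]>.06); m[:264]=0;m[304:]=0;m[:,:160]=0;m[:,204:]=0
c=cv2.minEnclosingCircle(np.argwhere(m)[:,::-1].astype(np.float32)); print("drum",c,ray(d,*c[0],.09))
def pts(zl,zh,b):
    u0,u1,v0,v1=b; m=(P[...,2]>zl)&(P[...,2]<zh); M=np.zeros_like(m); M[v0:v1,u0:u1]=m[v0:v1,u0:u1]; return M
k=pts(.208,.225,(325,358,165,198)); print("knob",P[k].mean(0),k.sum())
# lid rim circle: points z .14-.18
l=pts(.135,.185,(290,392,140,240)); e=P[l][:,:2].astype(np.float32); print("lid",cv2.minEnclosingCircle(e))
h=cv2.convexHull(e)[:,0]; print(cv2.fitEllipse(h))
br=(hsv[...,0]>12)&(hsv[...,0]<35)&(hsv[...,1]>120); br[:195]=0;br[230:]=0;br[:,315:]&=True;br[:,:315]=0;br[:,365:]=0
print("brass px",np.argwhere(br).mean(0)[::-1],br.sum(), np.nanmax(P[br][:,2]))
print("pin ray z.190",ray(d,340.7,214.8,.190),"hex z.163",ray(d,340.6,209.5,.165))
s=cams.get_image("scene")
o1=np.array(d["origin"]);r1=ray(d,340.7,214.8,.19)-o1;o2=np.array(s["origin"]);r2=ray(s,325.7,237.5,.19)-o2
A=np.c_[r1,-r2];t=np.linalg.lstsq(A,o2-o1,rcond=None)[0];print("tri",o1+r1*t[0],o2+r2*t[1])
x=cv2.resize(s["frame"][215:265,300:400,::-1],None,fx=8,fy=8,interpolation=cv2.INTER_NEAREST); cv2.imwrite("pics/s_n.png",x)
# strap direction
st=pts(.180,.207,(290,392,165,210)); q=P[st][:,:2]; print("strap",st.sum(),q.mean(0)); w,V=np.linalg.eigh(np.cov(q.T)); print(V[:,1])
E
```

```text
dial ((177.6923065185547, 282.30767822265625), 9.878059387207031) [0.4955 0.2871 0.092 ]
drum ((179.66000366210938, 283.7640075683594), 11.792774200439453) [0.4928 0.2835 0.09  ]
knob [ 0.6678 -0.0436  0.2161] 406
lid ((0.6685198545455933, -0.04382092133164406), 0.08524291962385178)
((0.669122576713562, -0.043759044259786606), (0.14644750952720642, 0.16192565858364105), 177.010498046875)
brass px [340.404  209.9394] 99 0.18986064035853034
pin ray z.190 [ 0.6058 -0.0426  0.19  ] hex z.163 [ 0.6223 -0.0432  0.165 ]
tri [ 0.606  -0.0427  0.1889] [ 0.6066 -0.042   0.189 ]
strap 272 [ 0.6669 -0.0445]
[0.0168 0.9999]
```

View pics/s_n.png

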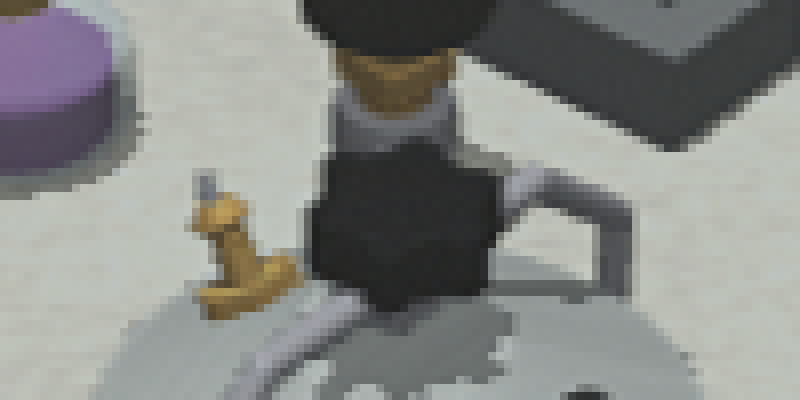

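Consistent: jar centre ≈ (0.668, -0.044), yaw ≈ -1°, pin tip ≈ (0.606, -0.0425, 0.190), so the nipple top ≈ (0.609, -0.043, 0.184). Gauge axis ≈ (0.4955, 0.286). I'll raise the tool, square it up and go over.

```bash
python3 -m creep '[0,0,-60,0.1,-1, 0,0,-120,0.238,-1, 60,-35,-140,0.238,-1, 110,-66,-140,0.238,-1, 162,-98,-140,0.238,-1]' 30
```

```text
time: 0.98
eef_pos: [0.2921, -0.5238, 0.3085]
eef_rot: [1.0, 0.0, 0.0, 0.0]
ft_force: [0.6, -1.1, 0.3]
grip_width: 0.094
```

```bash
python3 -m creep '[40,-48,0,0,-1, 80,-96,0,0,-1, 120,-144,0,0,-1, 160,-192,0,0,-1, 204,-245,0,0,-1]'; python3 -m creep '[0,-62,0,0,-1, 0,-124,0,0,-1, 0,-186,0,0,-1, 0,-248,0,0,-1, 0,-310,0,0,-1]';
```

```text
time: 1.6
eef_pos: [0.4916, -0.2833, 0.3088]
eef_rot: [1.0, 0.0, 0.0, 0.0]
ft_force: [0.9, -1.3, 0.5]
grip_width: 0.0939
time: 2.22
eef_pos: [0.4911, 0.0286, 0.3089]
eef_rot: [1.0, 0.0, 0.001, 0.0]
ft_force: [0.8, 0.7, -0.4]
grip_width: 0.0939
```

```bash
python3 -m creep '[0,-60,0,0,-1, 0,-120,0,0,-1, 0,-180,0,0,-1]'; python3 - <<'E'
from h import *
d=cams.get_image("wrist"); cv2.imwrite("pics/w1.png",d["frame"][...,::-1]);print(get_state()["eef_pos"],d["origin"],d["attitude"])
E
```

```text
time: 2.6
eef_pos: [0.4908, 0.2105, 0.3091]
eef_rot: [1.0, 0.0, 0.001, 0.0]
ft_force: [1.6, -0.2, -0.3]
grip_width: 0.0939
[0.48902157 0.21854648 0.30900221] [0.57314155 0.21008093 0.52725214] [-0.69955355  0.70030994  0.10032878 -0.10062283]
```

View pics/w1.png

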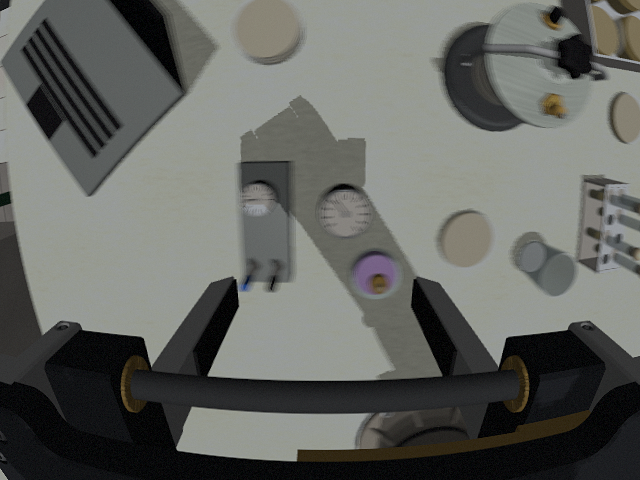

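The wrist view, slightly blurred by motion, shows the small gauge in the block at (257,198) and the big look-alike at (344,210). I'll move over the gauge.

```bash
python3 -m creep '[6,-40,0,0,-1, 6,-67,50,0,-1, 6,-67,110,0,-1,6,-67,110,0,-1,6,-67,110,0,-1]'; python3 - <<'E'
from h import *
d=cams.get_image("wrist"); cv2.imwrite("pics/w2.png",d["frame"][...,::-1]);print(get_state()["eef_pos"],d["origin"])
f=d["frame"];hsv=cv2.cvtColor(f,cv2.COLOR_RGB2HSV)
E
```

```text
time: 3.28
eef_pos: [0.4956, 0.2861, 0.2014]
eef_rot: [1.0, 0.003, 0.002, -0.002]
ft_force: [-0.2, 0.3, 0.8]
grip_width: 0.0942
[0.49595519 0.28632768 0.20185695] [0.57781724 0.28542297 0.41961908]
```

View pics/w2.png

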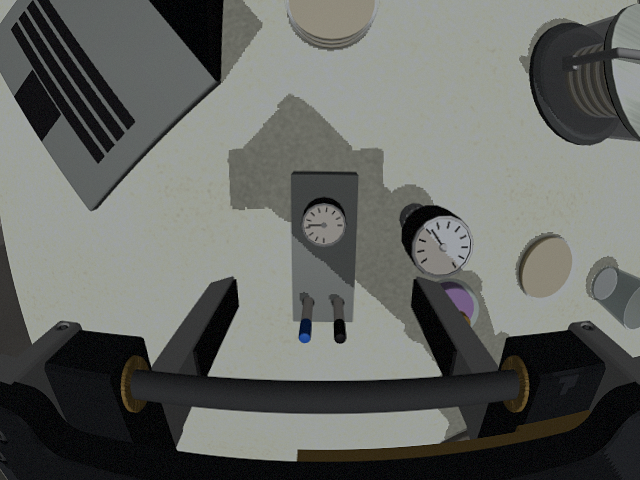

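```bash
cat >> h.py <<'E'
def wray(d,u,v,zp):
    x=(u-d["cx"])/d["fx"];y=(v-d["cy"])/d["fy"];t=np.hypot(x,y)+1e-12
    r=R.from_quat(d["attitude"]).as_matrix()@np.array([x/t*np.sin(t),y/t*np.sin(t),np.cos(t)]);o=np.array(d["origin"])
    return o+r*(zp-o[2])/r[2]
E
python3 - <<'E'
from h import *
d=cams.get_image("wrist");print(wray(d,323.5,224.5,.092),get_state()["eef_pos"])
for u,v in [(440,247)]: print(wray(d,u,v,.116))
for u,v in [(292,172),(357,172)]: print(wray(d,u,v,.035))
E
```

```text
[0.49647195 0.28726172 0.092     ] [0.4960077  0.28629269 0.20183643]
[0.48302052 0.18391187 0.116     ]
[0.53848432 0.32058645 0.035     ]
[0.53888311 0.25306844 0.035     ]
```

```bash
python3 -m creep '[0,-1,40,0,-0.4, 0,-1,90,0,-0.4, 0,-1,130,0,-0.4, 0,-1,147,0,-0.4, 0,-1,147,0,-0.4]'  30; python3 -m creep '[0,0,0,0,1, 0,0,0,0,1, 0,0,0,0,1,0,0,0,0,1]' 30
```

```text
time: 4.0
eef_pos: [0.4972, 0.288, 0.0556]
eef_rot: [1.0, 0.003, 0.003, -0.002]
ft_force: [0.9, 0.7, 0.9]
grip_width: 0.066
time: 4.5
eef_pos: [0.4974, 0.288, 0.0559]
eef_rot: [1.0, 0.003, 0.003, -0.002]
ft_force: [0.2, 1.0, -0.2]
grip_width: 0.0292
```

```bash
python3 - <<'E'
from h import *
print(get_state())
for n in ["scene","wrist"]:
    d=cams.get_image(n); f=d["frame"]
    if n=="scene": f=cv2.resize(f[120:300,290:450],None,fx=3,fy=3)
    cv2.imwrite(f"pics/{n}3.png",f[...,::-1])
E
```

```text
{'time': 4.5, 'joints': array([-0.17516089,  0.44654762, -0.57795413,  1.91180104,  0.31554162,
        0.86638356, -2.47831615]), 'qvel': array([ 0.00039261,  0.00331344,  0.00149415,  0.00126454,  0.00048156,
       -0.00184449, -0.00084185]), 'joint_efforts': array([ 2.82573723e-02, -8.25238609e+01, -9.45167989e+00, -3.72433805e+01,
        5.68096689e-02, -8.79245577e-02,  4.88777761e-03]), 'eef_pos': array([0.49735363, 0.28800806, 0.05587398]), 'eef_rot': array([ 0.99998943,  0.0030348 ,  0.00280623, -0.00201203]), 'ft_force': array([ 0.20340856,  1.00461268, -0.16630181]), 'torque': array([ 0.11839053, -0.01350535,  0.01392733]), 'grip_width': 0.029174315465264413}
```

View pics/scene3.png

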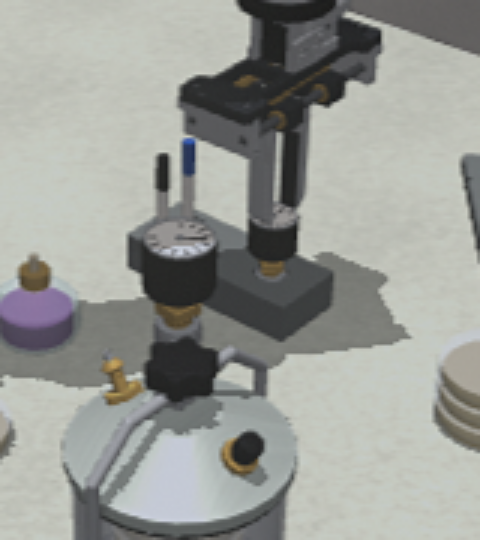

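View pics/wrist3.png

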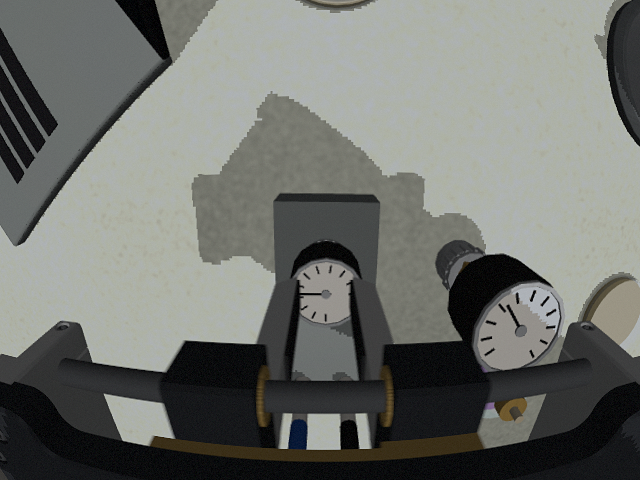

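```bash
python3 - <<'E'
from h import *
np.set_printoptions(precision=4,suppress=True)
d=cams.get_image("wrist");print(wray(d,325.5,293,.092),get_state()["eef_pos"])
z=d["z_map"];print(z[293,325],z[330,270],z[300,285],z[310,290])
s=cams.get_image("scene");P=cloud(s);cv2.imwrite("pics/sc4.png",cv2.resize(s["frame"][150:240,350:430,::-1],None,fx=7,fy=7,interpolation=cv2.INTER_CUBIC))
for c in [(262,200),(262,215),(275,212),(270,240),(270,225),(292,180),(285,200)]:
    u,v=290+c[0]//3,120+c[1]//3; print(c,P[v,u])
E
```

```text
[0.4962 0.2869 0.092 ] [0.4972 0.288  0.0556]
0.19796394 0.1405132 0.1653128 0.15670808
(262, 200) [0.4945 0.2692 0.1157]
(262, 215) [0.4954 0.269  0.102 ]
(275, 212) [0.5044 0.2727 0.1068]
(270, 240) [0.5041 0.2713 0.0786]
(270, 225) [0.5021 0.273  0.0914]
(292, 180) [0.5051 0.2941 0.1254]
(285, 200) [0.5017 0.2921 0.108 ]
```

View pics/sc4.png

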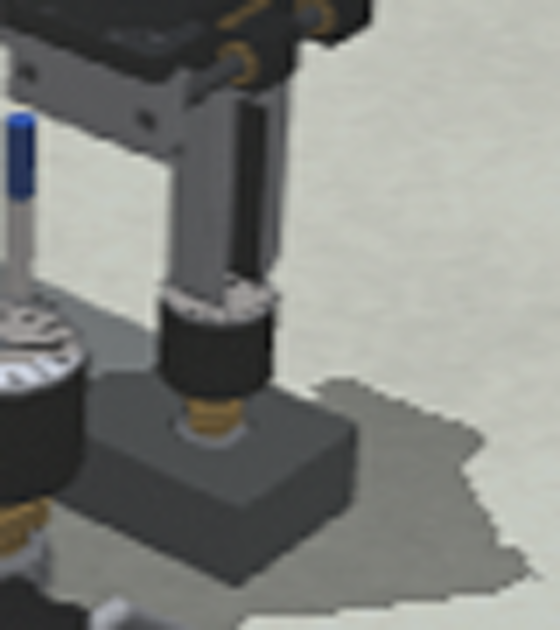

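```bash
python3 - <<'E'
from h import *
s=get_state();print(s["time"],s["grip_width"],s["eef_pos"],s["ft_force"])
d=cams.get_image("wrist");cv2.imwrite("pics/w4.png",d["frame"][150:400,200:450,::-1])
d=cams.get_image("wrist");s=get_state();print(s["time"],s["grip_width"])
E
```

```text
4.7 0.01343594777398784 [0.4972033  0.28801534 0.05558237] [ 0.18295198 -0.16954072 -0.21923212]
4.8 0.005366766630349759
```

View pics/w4.png

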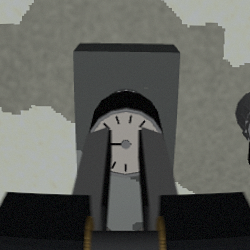

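The fingers closed to 5 mm with no resistance, either through the drum or above it. I'll open them and check where the tips really are.

```bash
python3 -m creep '[0,0,0,0,-0.4, 0,0,0,0,-0.4, 0,0,0,0,-0.4,0,0,0,0,-0.4,0,0,0,0,-0.4]' 30; python3 - <<'E'
from h import *
s=cams.get_image("scene");P=cloud(s);cv2.imwrite("pics/sc5.png",cv2.resize(s["frame"][150:240,350:430,::-1],None,fx=7,fy=7,interpolation=cv2.INTER_CUBIC))
d=cams.get_image("wrist");cv2.imwrite("pics/w5.png",d["frame"][...,::-1])
E
```

```text
time: 5.42
eef_pos: [0.4972, 0.288, 0.0556]
eef_rot: [1.0, 0.003, 0.003, -0.002]
ft_force: [0.1, 0.6, -0.2]
grip_width: 0.052
```

View pics/sc5.png

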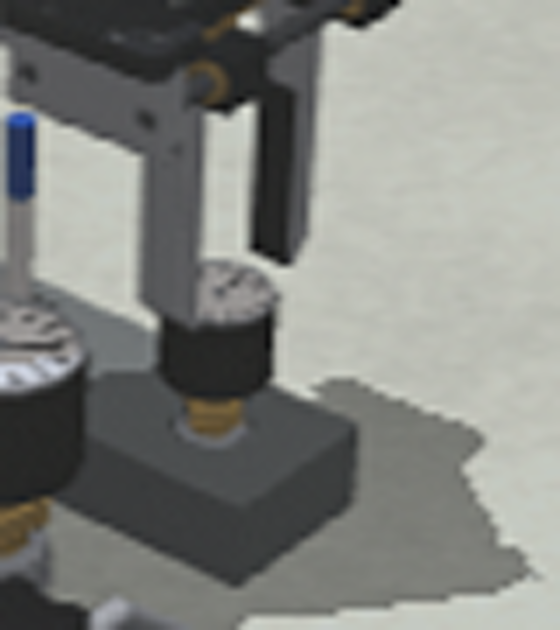

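View pics/w5.png

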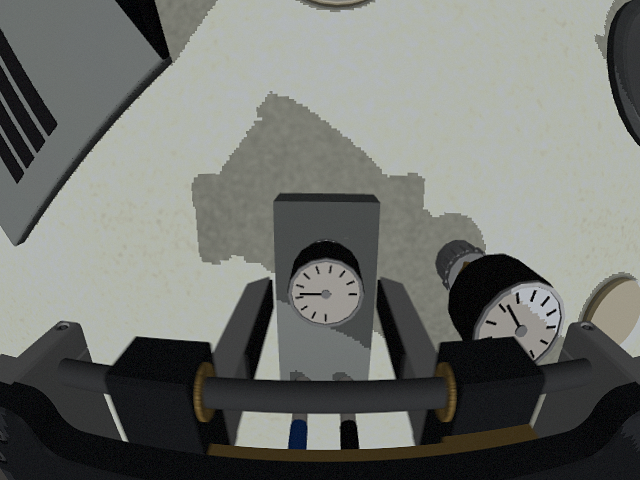

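The tips really are above the dial: the near fingertip ends at about (375,196) in the scene view, level with the dial. I'll measure the offset against the reported TCP.

```bash
python3 - <<'E'
from h import *
np.set_printoptions(precision=4,suppress=True)
s=cams.get_image("scene");P=cloud(s)
for u,v in [(372,188),(374,192),(375,194),(376,195),(377,196)]: print("near",P[v,u])
for u,v in [(390,184),(391,186),(389,183),(388,180)]: print("far",P[v,u])
t=get_state();print(t["eef_pos"],t["joints"],t["grip_width"])
E
```

```text
near [0.4974 0.2455 0.1223]
near [0.5037 0.2458 0.1135]
near [0.5036 0.2502 0.1058]
near [0.5031 0.2552 0.1004]
near [0.4992 0.2648 0.0913]
far [0.4989 0.3168 0.1012]
far [0.5033 0.3154 0.0978]
far [0.4967 0.3154 0.1038]
far [0.4927 0.3161 0.1105]
[0.4972 0.288  0.0555] [-0.1753  0.4471 -0.5779  1.912   0.3156  0.8662 -2.4784] 0.06342395214160754
```

Both cameras put the fingertips at z≈0.098 while the state says 0.0555, so the reported TCP reads about 42 mm too low along the tool. I'll go by the images, descend 30 mm and check again.

```bash
python3 -m creep '[0,0,15,0,-0.4, 0,0,30,0,-0.4, 0,0,30,0,-0.4]' 30; python3 - <<'E'
from h import *
np.set_printoptions(precision=4,suppress=True)
s=cams.get_image("scene");P=cloud(s);cv2.imwrite("pics/sc6.png",cv2.resize(s["frame"][150:240,350:430,::-1],None,fx=7,fy=7,interpolation=cv2.INTER_CUBIC))
print(get_state()["eef_pos"])
E
```

```text
time: 5.95
eef_pos: [0.4962, 0.2875, 0.0237]
eef_rot: [1.0, 0.003, 0.001, -0.001]
ft_force: [0.2, 0.7, 0.3]
grip_width: 0.0656
[0.4967 0.2879 0.0246]
```

View pics/sc6.png

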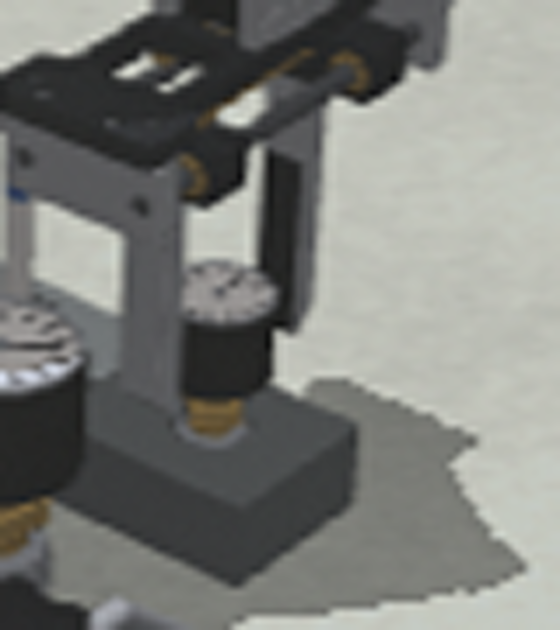

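The tips now straddle the drum, ending near its lower edge. I'll go 9 mm lower, then close.

```bash
python3 -m creep '[0,0,9,0,-0.4, 0,0,9,0,1, 0,0,9,0,1,0,0,9,0,1,0,0,9,0,1]' 25;python3 -m creep '[0,0,0,0,1,0,0,0,0,1]' 25
```

```text
time: 6.62
eef_pos: [0.4969, 0.288, 0.0158]
eef_rot: [1.0, 0.003, 0.002, -0.002]
ft_force: [-0.4, 0.1, 0.0]
grip_width: 0.0417
time: 6.88
eef_pos: [0.4968, 0.288, 0.0158]
eef_rot: [1.0, 0.003, 0.002, -0.002]
ft_force: [0.2, 1.0, -0.9]
grip_width: 0.0417
```

Gripped at 41.7 mm, which matches the drum. Next, lift.

```bash
python3 -m creep '[0,0,-25,0,1, 0,0,-60,0,1, 0,0,-90,0,1,0,0,-90,0,1,0,0,-90,0,1]' 30;  python3 - <<'E'
from h import *
s=cams.get_image("scene");cv2.imwrite("pics/sc7.png",cv2.resize(s["frame"][110:240,340:440,::-1],None,fx=5,fy=5,interpolation=cv2.INTER_CUBIC))
E
```

```text
time: 7.5
eef_pos: [0.4961, 0.2871, 0.1047]
eef_rot: [1.0, 0.003, 0.001, -0.001]
ft_force: [0.1, 0.0, -4.0]
grip_width: 0.0416
```

View pics/sc7.png

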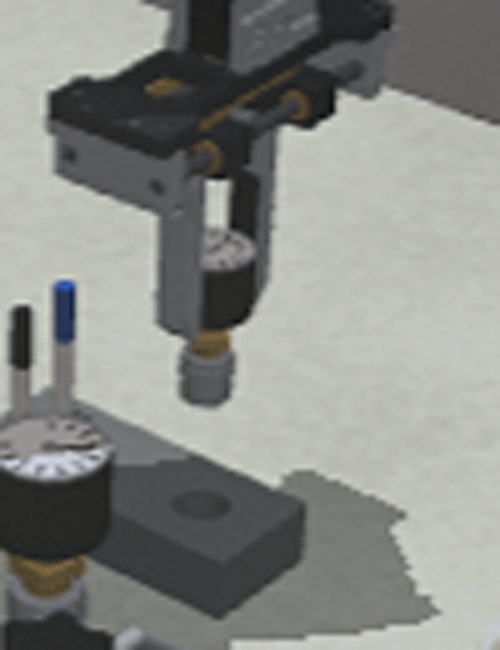

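Gauge is out (mouth about 0.099 m up). Moves can't tilt the tool, so the gauge has to be swung about 30° in the jaws. I'll lower it beyond the block's +x end and drag it towards -x with a light grip, so the block's top edge pushes the coupler to +x.

```bash
python3 -m creep '[40,0,0,0,1, 74,0,0,0,1, 74,0,40,0,1,74,0,76,0,1,74,0,76,0,1]' 15;  python3 - <<'E'
from h import *
s=cams.get_image("scene");cv2.imwrite("pics/sc8.png",cv2.resize(s["frame"][130:250,340:440,::-1],None,fx=5,fy=5,interpolation=cv2.INTER_CUBIC));print(get_state()["eef_pos"],get_state()["ft_force"])
E
```

```text
time: 8.18
eef_pos: [0.5675, 0.2864, 0.0249]
eef_rot: [1.0, 0.003, -0.002, 0.0]
ft_force: [1.2, -0.2, -2.8]
grip_width: 0.0418
[0.56877555 0.28739252 0.02715014] [-0.16277917  0.40540888 -2.32147071]
```

View pics/sc8.png

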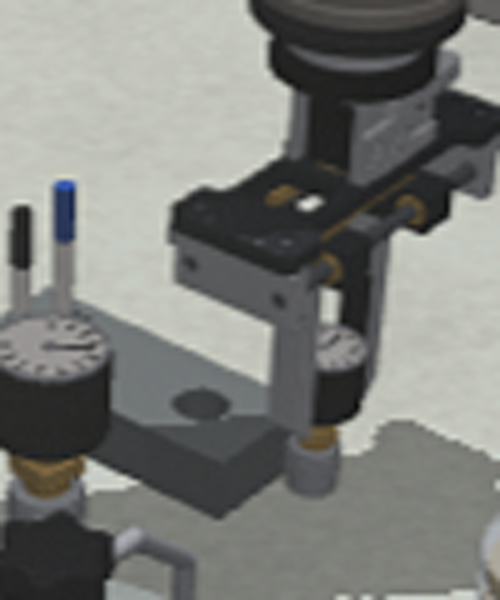

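The gauge hangs vertical beside the block's end, as intended. Now drag it towards -x.

```bash
python3 -m creep '[-12,0,0,0,1, -20,0,0,0,1, -28,0,0,0,1,-36,0,0,0,1,-45,0,0,0,1]' 15; python3 -m creep '[0,0,0,0,1]'; python3 - <<'E'
from h import *
s=cams.get_image("scene");cv2.imwrite("pics/sc9.png",cv2.resize(s["frame"][130:250,340:440,::-1],None,fx=5,fy=5,interpolation=cv2.INTER_CUBIC));print(get_state()["eef_pos"],get_state()["ft_force"])
E
```

```text
time: 8.85
eef_pos: [0.5235, 0.2872, 0.0276]
eef_rot: [1.0, 0.003, -0.0, -0.001]
ft_force: [3.5, 0.8, -1.5]
grip_width: 0.0414
time: 8.98
eef_pos: [0.5226, 0.2872, 0.0276]
eef_rot: [1.0, 0.004, -0.0, -0.001]
ft_force: [0.9, 0.4, -3.1]
grip_width: 0.0416
[0.52287279 0.28714526 0.0275409 ] [ 1.1749705   0.5354207  -3.16735398]
```

View pics/sc9.png

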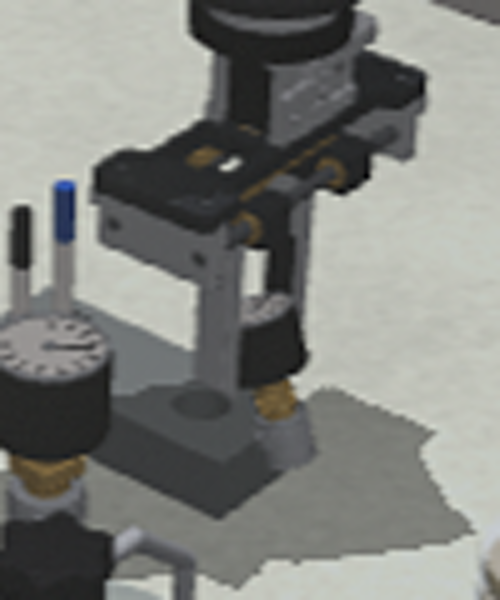

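The gauge is tilted with its mouth towards +x, about 30° by eye. I'll tighten the grip, lift, and move to a hover near the nipple to measure.

```bash
python3 -m creep '[0,0,0,0,1, 0,0,-50,0,1, 0,0,-110,0,1,0,0,-170,0,1,0,0,-225,0,1]' 55; python3 -m creep '[0,60,0,0,1,0,120,0,0,1,0,180,0,0,1,0,240,0,0,1,0,295,0,0,1]'; python3 -m creep '[0,30,0,0,1,0,35,0,0,1,0,35,0,0,1]';python3 - <<'E'
from h import *
s=cams.get_image("scene");cv2.imwrite("pics/sc10.png",cv2.resize(s["frame"][130:280,270:420,::-1],None,fx=4,fy=4,interpolation=cv2.INTER_CUBIC));print(get_state()["eef_pos"],get_state()["ft_force"])
s=cams.get_image("wrist");cv2.imwrite("pics/w10.png",s["frame"][...,::-1])
E
```

```text
time: 9.65
eef_pos: [0.5226, 0.2867, 0.2544]
eef_rot: [1.0, 0.004, -0.001, -0.001]
ft_force: [1.4, 0.6, -3.8]
grip_width: 0.041
time: 10.28
eef_pos: [0.524, -0.0105, 0.2538]
eef_rot: [1.0, 0.003, -0.001, -0.001]
ft_force: [1.0, -0.1, -3.6]
grip_width: 0.041
time: 10.65
eef_pos: [0.524, -0.0451, 0.2536]
eef_rot: [1.0, 0.003, -0.001, -0.001]
ft_force: [-0.6, 0.9, -3.8]
grip_width: 0.0412
[ 0.52416432 -0.04442007  0.25364174] [-0.40787511  0.30017505 -3.61741165]
```

View pics/sc10.png

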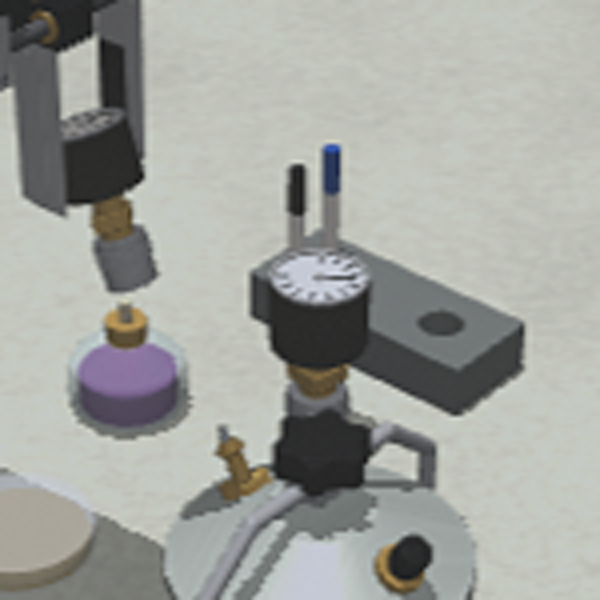

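View pics/w10.png

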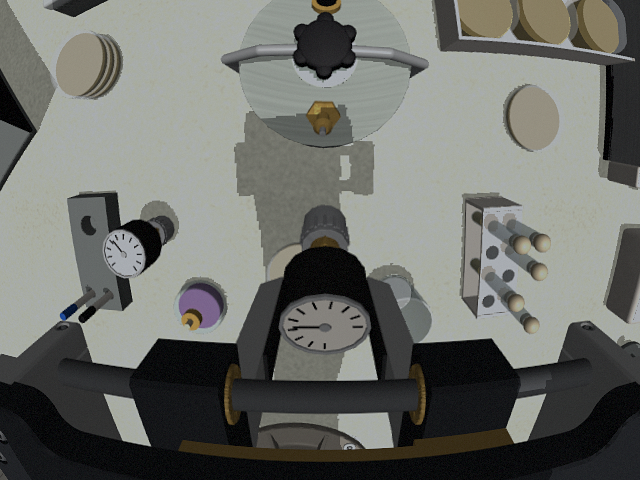

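The scene view shows the gauge firmly held, its coupler at crop (125,260), i.e. pixel (301,195), slanted like the nipple at crop (230,460). The wrist view shows both in the tool's midplane at x≈324. Next I'll measure the tilt and mouth position.

```bash
cat > tilt.py <<'E'
from h import *
from scipy.optimize import least_squares
np.set_printoptions(precision=4,suppress=True)
def run(save=None):
    s=cams.get_image("scene");P=cloud(s);e=get_state()["eef_pos"]
    # coupler & stem region relative to tool
    D=P-e; m=(np.abs(D[...,1])<.024)&(D[...,0]>-.0)&(D[...,0]<.06)&(D[...,2]<.038)&(D[...,2]>-.02)
    hsv=cv2.cvtColor(s["frame"],cv2.COLOR_RGB2HSV)
    st=m&(hsv[...,1]<60); Q=D[st]
    # cylinder r=14 fit on steel coupler: axis in xz-plane approx (free th, phi), point
    def res(p):
        a=np.array([np.sin(p[0]),p[1],-np.cos(p[0])]);a/=np.linalg.norm(a)
        c=np.array([p[2],p[3],.02]); w=Q-c; return np.linalg.norm(np.cross(w,a),axis=1)-.014
    r=least_squares(res,[.5,0,.025,0],loss="soft_l1",f_scale=.001); p=r.x
    a=np.array([np.sin(p[0]),p[1],-np.cos(p[0])]);a/=np.linalg.norm(a);c=np.array([p[2],p[3],.02])
    t=(Q-c)@a; ok=np.abs(res(p))<.003
    tm=np.percentile(t[ok],99); print("n",len(Q),ok.sum(),"tilt deg",np.degrees(p[0]),"side",np.degrees(p[1]),"t",np.percentile(t[ok],[1,99]))
    mouth=c+a*tm; print("mouth rel eef",mouth,"mouth",e+mouth,"eef",e, "drum rel", mouth-a*.064)
    return s,e,a,mouth,st
if __name__=="__main__": 
    s,e,a,mo,st=run(); f=s["frame"].copy(); f[st]=[255,0,0]; cv2.imwrite("pics/mask%d.png"%(get_state()["time"]*100),cv2.resize(f[130:280,270:420,::-1],None,fx=4,fy=4,interpolation=0))
E
python3 tilt.py; ls pics
```

```text
n 199 176 tilt deg 17.54876401410381 side 0.12684805596680696 t [-0.0122  0.0215]
mouth rel eef [ 0.0253  0.0006 -0.0005] mouth [ 0.5496 -0.0436  0.2533] eef [ 0.5243 -0.0442  0.2537] drum rel [0.006  0.0005 0.0605]
mask1080.png
s_c.png
s_n.png
sc10.png
sc4.png
sc5.png
sc6.png
sc7.png
sc8.png
sc9.png
scene0.png
scene3.png
t_g.png
t_nip.png
top0.png
w1.png
w10.png
w2.png
w4.png
w5.png
wrist0.png
wrist3.png
```

```bash
python3 - <<'E'
from h import *
s=cams.get_image("scene");f=s["frame"]
cv2.imwrite("pics/sc11.png",cv2.resize(f[150:210,280:320,::-1],None,fx=10,fy=10,interpolation=cv2.INTER_CUBIC))
E
```

```text
(no output)
```

View pics/mask1080.png

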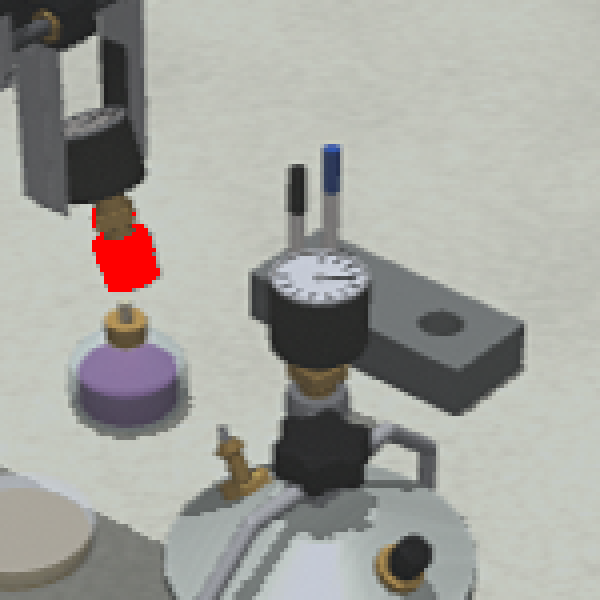

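View pics/sc11.png

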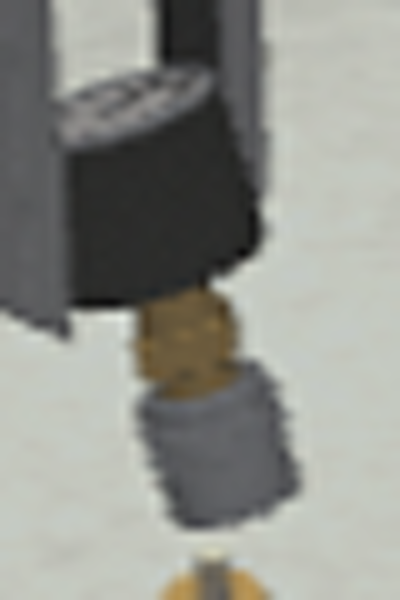

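```bash
cat >> h.py <<'E'
def proj(d,p):
    q=R.from_quat(d["attitude"]).as_matrix().T@(np.array(p)-np.array(d["origin"])); return np.array([q[0]/q[2]*d["fx"]+d["cx"],q[1]/q[2]*d["fy"]+d["cy"]])
E
python3 - <<'E'
from h import *
s=cams.get_image("scene");e=get_state()["eef_pos"]
dr=e+[0,0,.058]
for th in [15,20,25,30,35]:
    a=np.array([np.sin(np.radians(th)),0,-np.cos(np.radians(th))])
    p,q=proj(s,dr),proj(s,dr+a*.064); k=proj(s,dr+a*.039);v=q-k
    print(th,"drum",p,"coupler top",k,"mouth",q,"angle",np.degrees(np.arctan2(v[0],v[1])))
for o in [(0.668-.060,-.043,.184)]:
    for th in [30]:
        n=np.array([-.5,0,.866]);v=proj(s,np.array(o)-.02*n)-proj(s,o);print("nip",proj(s,o),np.degrees(np.arctan2(v[0],v[1])))
E
```

```text
15 drum [291.50502219 168.27246899] coupler top [296.14188466 187.31616597] mouth [299.04078791 199.22202588] angle 13.684406740533094
20 drum [291.50502219 168.27246899] coupler top [297.35119614 187.44297824] mouth [301.01878784 199.46957906] angle 16.959432583171683
25 drum [291.50502219 168.27246899] coupler top [298.52177376 187.42603605] mouth [302.93972638 199.48568373] angle 20.1198923830589
30 drum [291.50502219 168.27246899] coupler top [299.64474109 187.26450241] mouth [304.78914176 199.26769694] angle 23.19929397025734
35 drum [291.50502219 168.27246899] coupler top [300.7114414  186.95856924] mouth [306.55274022 198.81454634] angle 26.22891905784153
nip [325.93342199 240.10895135] 23.11707556071827
```

From the image slopes the tilt is about 21°, and the gauge shifted roughly 5 mm in the pads; the depth fit's 17.5° is contaminated by background. It needs about 9° more, so I'll repeat the drag further.

```bash
python3 -m creep '[5,-60,0,0,1,10,-120,0,0,1,20,-180,0,0,1,20,-240,0,0,1,20,-300,0,0,1]'; python3 -m creep '[0,-32,0,0,1,0,-32,60,0,1,0,-32,120,0,1,0,-32,180,0,1,0,-32,226,0,1]'; python3 -m creep '[0,0,0,0,1]' 15
```

```text
time: 11.52
eef_pos: [0.5415, 0.2581, 0.2542]
eef_rot: [1.0, 0.004, -0.001, -0.001]
ft_force: [1.6, -0.3, -3.2]
grip_width: 0.0409
time: 12.15
eef_pos: [0.5398, 0.2905, 0.0259]
eef_rot: [1.0, 0.005, -0.002, -0.001]
ft_force: [1.3, 0.9, -3.1]
grip_width: 0.0411
time: 12.28
eef_pos: [0.5374, 0.2899, 0.023]
eef_rot: [1.0, 0.005, -0.004, 0.001]
ft_force: [0.1, 0.0, -2.5]
grip_width: 0.042
```

```bash
python3 -m creep '[-6,0,-4,0,1,-12,0,-4,0,1,-17,0,-4,0,1,-22,0,-4,0,1,-26,0,-4,0,1]' 15; python3 -m creep '[0,0,0,0,1]'; python3 - <<'E'
from h import *
s=cams.get_image("scene");e=get_state()["eef_pos"];print(e)
cv2.imwrite("pics/sc12.png",cv2.resize(s["frame"][180:250,360:420,::-1],None,fx=8,fy=8,interpolation=cv2.INTER_CUBIC))
E
```

```text
time: 12.9
eef_pos: [0.5116, 0.2897, 0.0277]
eef_rot: [1.0, 0.005, -0.004, 0.0]
ft_force: [2.1, 1.6, -4.3]
grip_width: 0.0412
time: 13.02
eef_pos: [0.5115, 0.2896, 0.0279]
eef_rot: [1.0, 0.005, -0.004, 0.0]
ft_force: [2.9, 1.0, -3.6]
grip_width: 0.042
[0.51161495 0.28961587 0.02787012]
```

View pics/sc12.png

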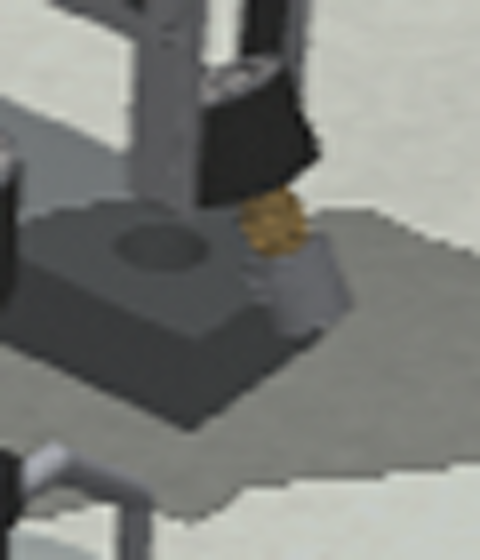

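```bash
python3 -m creep '[0,0,0,0,1, 0,0,-50,0,1, 0,0,-110,0,1,0,0,-170,0,1,0,0,-226,0,1]' 55; python3 -m creep '[5,60,0,0,1,10,120,0,0,1,12,180,0,0,1,12,240,0,0,1,12,300,0,0,1]'; python3 -m creep '[0,30,0,0,1,0,34,0,0,1,0,34,0,0,1,0,34,0,0,1]';python3 - <<'E'
from h import *
s=cams.get_image("scene");e=get_state()["eef_pos"];print(e)
cv2.imwrite("pics/sc13.png",cv2.resize(s["frame"][150:210,280:320,::-1],None,fx=10,fy=10,interpolation=cv2.INTER_CUBIC))
w=cams.get_image("wrist");cv2.imwrite("pics/w13.png",w["frame"][60:420,180:470,::-1])
E
```

```text
time: 13.7
eef_pos: [0.5128, 0.2896, 0.2558]
eef_rot: [1.0, 0.005, -0.004, 0.001]
ft_force: [0.2, 0.8, -4.0]
grip_width: 0.0408
time: 14.32
eef_pos: [0.5271, -0.0121, 0.2558]
eef_rot: [1.0, 0.005, -0.004, 0.0]
ft_force: [0.9, -0.3, -3.6]
grip_width: 0.0409
time: 14.82
eef_pos: [0.5274, -0.0446, 0.2558]
eef_rot: [1.0, 0.006, -0.004, 0.0]
ft_force: [0.5, 0.2, -3.6]
grip_width: 0.0411
[ 0.52743781 -0.04475851  0.25580732]
```

View pics/sc13.png

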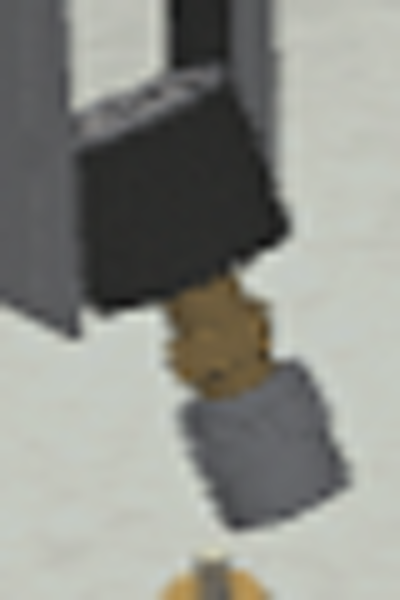

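View pics/w13.png

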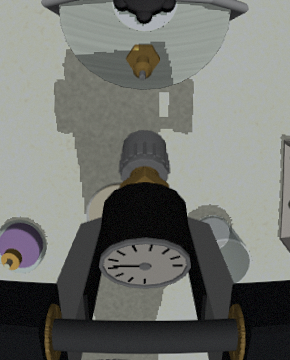

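```bash
cat >> h.py <<'E'
def rayy(d,u,v,y):
    r=R.from_quat(d["attitude"]).as_matrix()@np.array([(u-d["cx"])/d["fx"],(v-d["cy"])/d["fy"],1]); o=np.array(d["origin"]); return o+r*(y-o[1])/r[1]
def wproj(d,p):
    q=R.from_quat(d["attitude"]).as_matrix().T@(np.array(p)-np.array(d["origin"]));t=np.arctan2(np.hypot(q[0],q[1]),q[2]);return d["fx"]*t*q[:2]/np.hypot(q[0],q[1])+[d["cx"],d["cy"]]
E
python3 - <<'E'
from h import *
np.set_printoptions(precision=4,suppress=True)
s=cams.get_image("scene");e=get_state()["eef_pos"];print(e)
print("mouth",rayy(s,308.4,200.0,e[1]+.0005),"pin",rayy(s,325.3,236.3,-.0428),"coupler top ctr",rayy(s,280+244/10-.5,150+388/10-.5,e[1]))
w=cams.get_image("wrist")
f=w["frame"];cv2.imwrite("pics/w14.png",cv2.resize(f[80:260,270:380,::-1],None,fx=4,fy=4,interpolation=cv2.INTER_CUBIC))
for p in [(.606,-.0425,.190),(.609,-.043,.184)]:print("nip in wrist",wproj(w,p),proj(s,p))
E
```

```text
[ 0.5275 -0.0452  0.2559]
mouth [ 0.5659 -0.0447  0.2588] pin [ 0.6063 -0.0428  0.1922] coupler top ctr [ 0.5556 -0.0452  0.2808]
nip in wrist [321.5442 137.418 ] [325.3059 237.0842]
nip in wrist [322.2926 133.3982] [326.3212 240.3127]
```

View pics/w14.png

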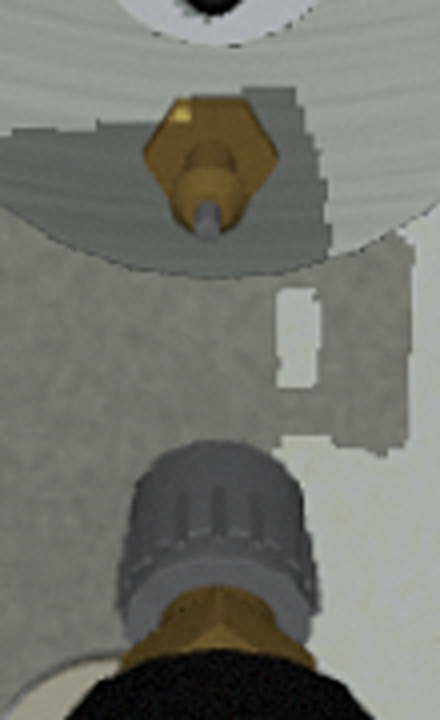

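```bash
python3 - <<'E'
from h import *
np.set_printoptions(precision=4,suppress=True)
w=cams.get_image("wrist")
for z,uv in [(.19,(322,138.8)),(.17,(270+211/4,80+152/4)),(.262,(270+220/4,193)),(.28,(270+218/4,230))]: print(uv,wray(w,*uv,z))
E
```

```text
(322, 138.8) [ 0.605  -0.0431  0.19  ]
(322.75, 118.0) [ 0.6214 -0.0434  0.17  ]
(325.0, 193) [ 0.5757 -0.0455  0.262 ]
(324.5, 230) [ 0.5586 -0.0454  0.28  ]
```

The mouth already lies on the nipple's axis, about 86 mm out, with a 2.3 mm sideways offset. I'll advance 55 mm along the axis and look again.

```bash
python3 -m creep '[10,-2,17,0,1, 20,-2.3,34,0,1, 27.5,-2.3,47.6,0,1, 27.5,-2.3,47.6,0,1,27.5,-2.3,47.6,0,1]' 55; python3 - <<'E'
from h import *
np.set_printoptions(precision=4,suppress=True)
s=cams.get_image("scene");e=get_state()["eef_pos"];print(e)
cv2.imwrite("pics/sc15.png",cv2.resize(s["frame"][190:260,295:345,::-1],None,fx=8,fy=8,interpolation=cv2.INTER_CUBIC))
w=cams.get_image("wrist");cv2.imwrite("pics/w15.png",cv2.resize(w["frame"][80:260,270:380,::-1],None,fx=4,fy=4,interpolation=cv2.INTER_CUBIC))
E
```

```text
time: 15.7
eef_pos: [0.5546, -0.0429, 0.2081]
eef_rot: [1.0, 0.006, -0.004, 0.0]
ft_force: [0.3, 0.3, -3.7]
grip_width: 0.0412
[ 0.5547 -0.0429  0.2084]
```

View pics/sc15.png

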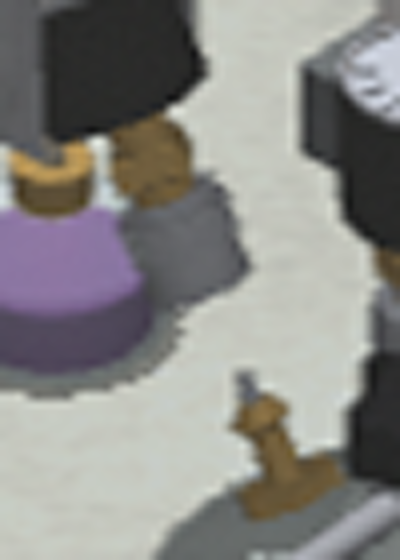

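View pics/w15.png

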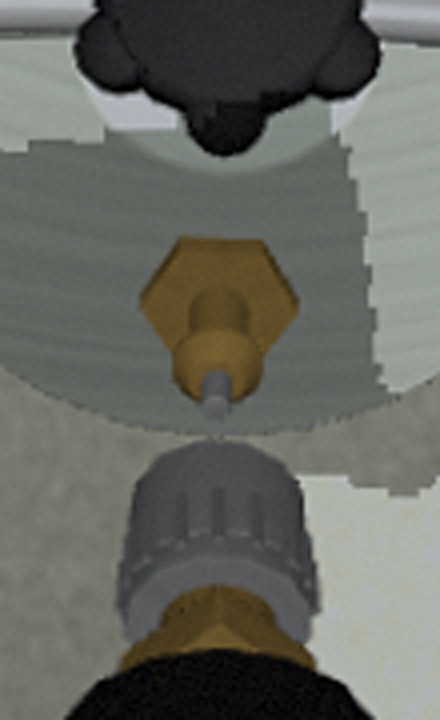

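Scene crop: mouth centre about (205,290), and the nipple axis extrapolated through pin (245,377) passes (207,290). Wrist crop: coupler at u=220, nipple at 215–219. Both aligned within about 1 mm; advance to the pin tip.

```bash
python3 -m creep '[4,0,7,0,1, 8,0,14,0,1, 13,0,22.5,0,1, 13,0,22.5,0,1]' 55; python3 - <<'E'
from h import *
np.set_printoptions(precision=4,suppress=True)
s=cams.get_image("scene");e=get_state()["eef_pos"];print(e,get_state()["ft_force"])
cv2.imwrite("pics/sc16.png",cv2.resize(s["frame"][190:260,295:345,::-1],None,fx=8,fy=8,interpolation=cv2.INTER_CUBIC))
w=cams.get_image("wrist");cv2.imwrite("pics/w16.png",cv2.resize(w["frame"][80:260,270:380,::-1],None,fx=4,fy=4,interpolation=cv2.INTER_CUBIC))
E
```

```text
time: 16.3
eef_pos: [0.5673, -0.0428, 0.1849]
eef_rot: [1.0, 0.006, -0.005, 0.0]
ft_force: [-0.2, 0.2, -2.9]
grip_width: 0.041
[ 0.5674 -0.0428  0.1854] [-0.7796  1.2243 -3.6429]
```

View pics/sc16.png

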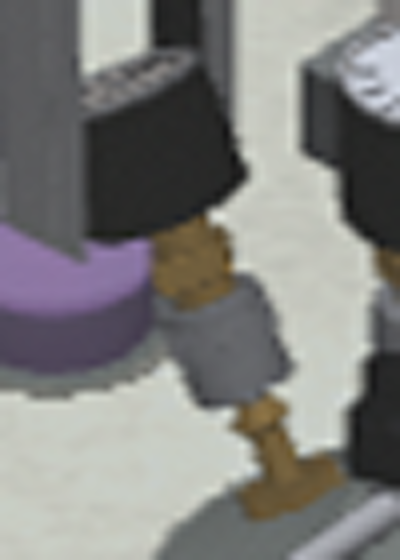

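View pics/w16.png

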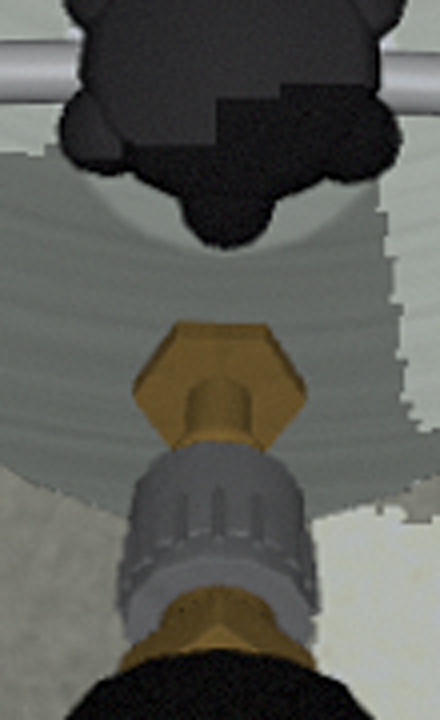

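Well aligned, with the pin entering the mouth and no contact force. Continue along the axis, watching the force.

```bash
python3 -m creep '[2,0,3.5,0,1, 4,0,7,0,1, 6,0,10.4,0,1]' 60;python3 -m creep '[2,0,3.5,0,1, 3,0,5.2,0,1]' 60;
```

```text
time: 16.77
eef_pos: [0.5734, -0.0428, 0.1753]
eef_rot: [1.0, 0.006, -0.004, 0.001]
ft_force: [-3.2, 0.5, 2.4]
grip_width: 0.0408
time: 17.02
eef_pos: [0.5764, -0.0427, 0.1698]
eef_rot: [1.0, 0.006, -0.004, 0.0]
ft_force: [-2.4, 1.6, -0.1]
grip_width: 0.0405
```

```bash
python3 -m creep '[1,0,1.7,0,1, 2,0,3.5,0,1, 2,0,3.5,0,1]' 60; python3 - <<'E'
from h import *
s=cams.get_image("scene")
cv2.imwrite("pics/sc17.png",cv2.resize(s["frame"][190:260,295:345,::-1],None,fx=8,fy=8,interpolation=cv2.INTER_CUBIC))
w=cams.get_image("wrist");cv2.imwrite("pics/w17.png",cv2.resize(w["frame"][80:260,270:380,::-1],None,fx=4,fy=4,interpolation=cv2.INTER_CUBIC))
E
```

```text
time: 17.4
eef_pos: [0.5783, -0.0427, 0.1663]
eef_rot: [1.0, 0.006, -0.004, 0.001]
ft_force: [-3.7, 0.5, 4.3]
grip_width: 0.0406
```

View pics/sc17.png

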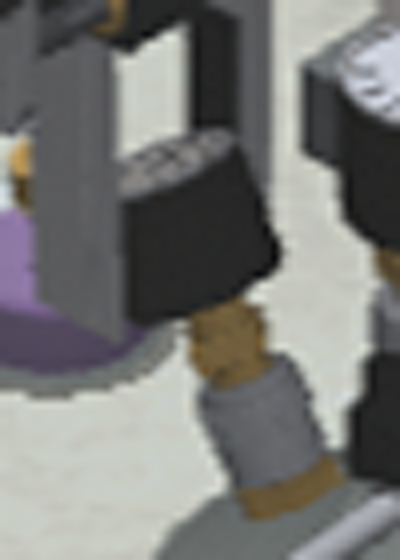

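View pics/w17.png

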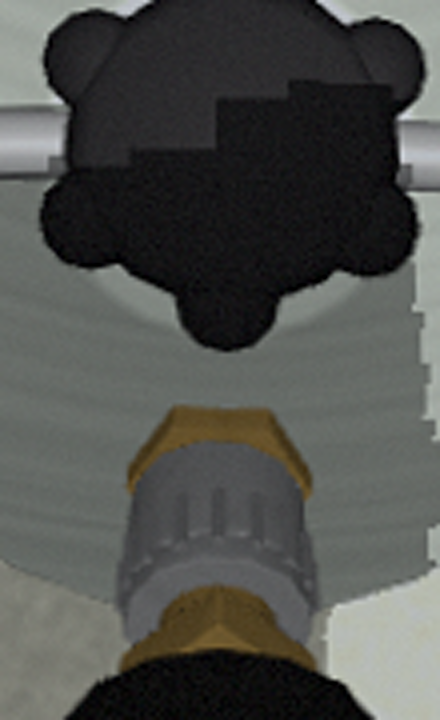

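Mouth is about 17 mm below the nipple top by dead reckoning, with about 9 N push. The wrist view shows the gauge unmoved in the jaws, but the scene crop suggests the tilt may have dropped, so I'll check the angle properly.

```bash
python3 - <<'E'
from h import *
np.set_printoptions(precision=4,suppress=True)
s=cams.get_image("scene");t=get_state();e=t["eef_pos"];print(e,t["ft_force"],t["eef_rot"],t["grip_width"])
P=cloud(s);f=s["frame"]
cv2.imwrite("pics/sc18.png",cv2.resize(f[195:260,300:350,::-1],None,fx=9,fy=9,interpolation=cv2.INTER_NEAREST))
w=cams.get_image("wrist");cv2.imwrite("pics/w18.png",w["frame"][60:420,180:470,::-1])
for th in (20,25,30):
  a=np.array([np.sin(np.radians(th)),0,-np.cos(np.radians(th))]);n=-a
  N=np.array([.6095,-.0428,.1845]);m=N+a*.0175
  # silhouette corners of coupler and drum (cylinder tangents)
  o=np.array(s["origin"]);
  for nm,r,h0,h1 in [("coup",.014,0,.025),("drum",.021,.048,.080)]:
    c=m+n*(h0+h1)/2; v=o-c; b=np.cross(v,a); b/=np.linalg.norm(b)
    for sg in (1,-1):
      p,q=proj(s,m+n*h1+sg*b*r),proj(s,m+n*h0+sg*b*r);d=q-p
      print(th,nm,sg,(p-[300,195])*9,(q-[300,195])*9,"ang %.1f"%np.degrees(np.arctan2(d[0],d[1])))
E
```

```text
[ 0.5783 -0.0427  0.1664] [-3.7867  0.5356  4.4918] [ 1.      0.0057 -0.0043  0.0005] 0.04111520760450215
20 coup 1 [292.9256 356.6695] [322.9463 460.1708] ang 16.2
20 coup -1 [167.1522 393.8436] [198.1978 497.0012] ang 16.7
20 drum 1 [257.1289 113.3081] [296.5602 250.5395] ang 16.0
20 drum -1 [ 64.9958 170.2377] [106.4631 306.7834] ang 16.9
25 coup 1 [289.584 352.829] [326.7124 456.9567] ang 19.6
25 coup -1 [166.2846 397.3658] [204.2436 501.1512] ang 20.1
25 drum 1 [237.3777 107.284 ] [286.0033 244.5361] ang 19.5
25 drum -1 [ 49.6274 175.247 ] [ 99.8931 311.8208] ang 20.2
30 coup 1 [286.1817 349.4667] [330.1413 453.4189] ang 22.9
30 coup -1 [165.6538 400.888 ] [210.2485 504.5256] ang 23.3
30 drum 1 [218.2707 103.7125] [275.6082 239.8943] ang 22.8
30 drum -1 [ 35.3474 181.903 ] [ 93.931  317.4654] ang 23.4
```

View pics/sc18.png

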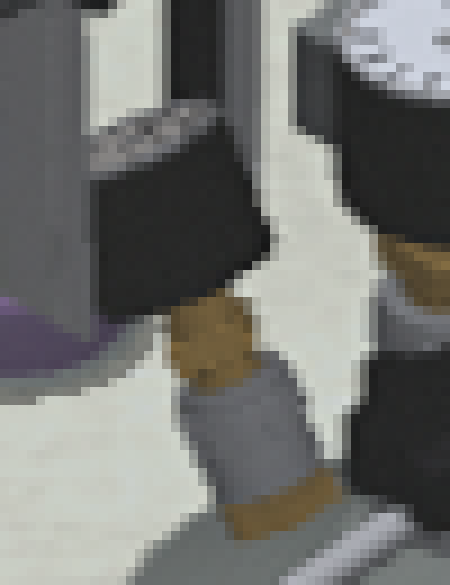

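View pics/w18.png

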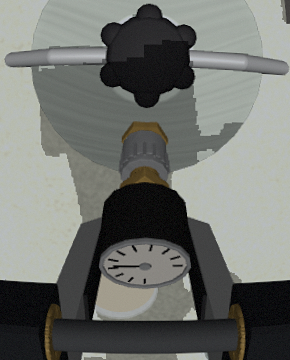

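At native scale the drum's right edge (220,105)→(272,235) matches the 30° model (218,104)→(276,240), so the tilt is about 28–29°, square within ~2°; the earlier doubt came from my reading of the blurred crop. I'll push about 1.7 mm further for margin.

```bash
python3 -m creep '[0.5,0,0.8,0,1, 0.9,0,1.5,0,1, 0.9,0,1.5,0,1]' 60; python3 -m creep '[0,0,0,0,1, 0,0,0,0,1]' 60
```

```text
time: 17.98
eef_pos: [0.5792, -0.0427, 0.1649]
eef_rot: [1.0, 0.006, -0.004, 0.001]
ft_force: [-6.4, 0.3, 6.2]
grip_width: 0.0409
time: 18.23
eef_pos: [0.5792, -0.0427, 0.165]
eef_rot: [1.0, 0.006, -0.004, 0.001]
ft_force: [-4.8, 0.9, 5.2]
grip_width: 0.0409
```

```bash
python3 - <<'E'
from h import *
s=cams.get_image("scene");t=get_state();print(t["eef_pos"],t["ft_force"],t["grip_width"],t["time"])
cv2.imwrite("pics/sc19.png",cv2.resize(s["frame"][195:260,300:350,::-1],None,fx=9,fy=9,interpolation=cv2.INTER_NEAREST))
cv2.imwrite("pics/full19.png",s["frame"][...,::-1])
E
```

```text
[ 0.57920976 -0.04270531  0.16498672] [-5.77642753  0.10612846  5.28700911] 0.04075321339377509 18.275
```

View pics/sc19.png

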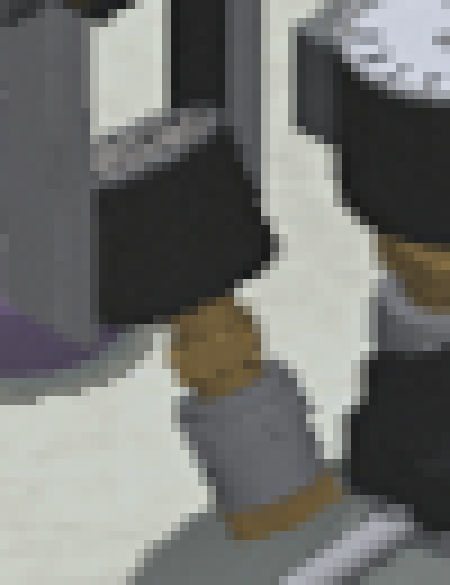

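View pics/full19.png

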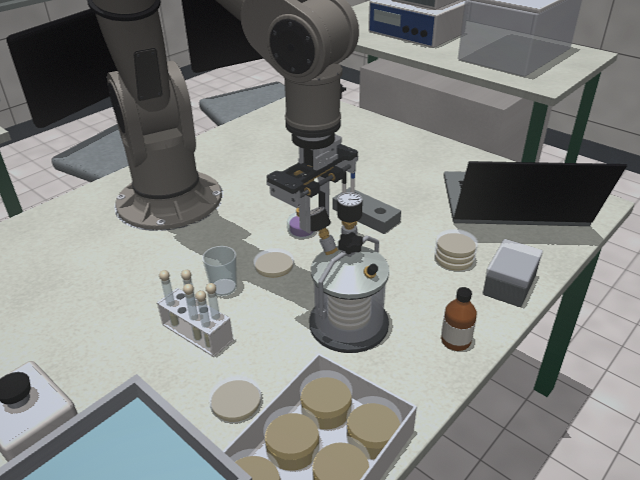

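The coupler sits down to just above the hex base, slanted with the nipple (edges 21–22° against 23° expected in the image). Nothing else on the bench has moved. Handing in.

```bash
python3 -c "
from station import ticket; print(ticket.hand_in())"
```

```text
the job is handed in; nothing more can be done
None
```

I handed the job in at about 18.3 s with the gauge snapped onto the nipple and still held pushed against the valve's spring. `hand_in` gave no verdict.

I drew the gauge out of the block and swung it to the nipple's slant in the jaws by dragging its coupler against the block's end. It took two drags: the first reached only about 21°, the second about 29°. I then pushed it on along the nipple's axis and kept pushing at full grip.

**Last checks**
- **Depth:** the mouth is about 18.4 mm below the nipple's top by dead reckoning. The scene view shows the coupler seated just above the hexagon base.
- **Pin:** about 5.5 mm pressed in, estimated from the depth and from about 10.7 N of push along the axis. The two agree, but I could not read the pin directly.
- **Squareness:** about 2–3° off the nipple's axis by the silhouette edges, against the 7° limit.
- **Grip:** 41 mm opening on the 42 mm drum.
- **Bench:** the other items look unmoved by eye in the scene view.

**What disagreed**
- The state's fingertip height read about 42 mm lower than both cameras showed. My first grasp therefore closed in the air above the dial, and I went by the images after that.
- A depth-based fit of the first tilt gave 17.5° because background points got into it. I used the image edges instead.

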